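# Wind a clay core up into the specimen ring on a slack-wheeled extruder

### The job

Set the wider, lower steel ring squarely in the seat on top of the extruder's sample tube and let go of it. Then wind the handwheel clockwise (seen from above) by its upright handle: first take up the slack, during which the core stands still, then give it the two full turns that really lift the core, so that the clay ends level with the top of the ring. Do not overrun, for the clay cannot be drawn back, and leave the other ring, the tin and the short clay cylinder where they stand.

Things in the scene. Friction and masses are not known exactly. Their poses are not given: they have to be found in the camera images.
- extruder: fixed hand-wound sample extruder: grey gear case 124 x 300 x 67 mm. Origin: centre of its underside, x to its back, y towards the wheel (left), z up. The sample tube (upright, at local y = -90 mm) carries the ring seat; the handwheel (vertical axis) is at local y = +90 mm
- mouth (a point): centre of the flat ring seat on top of the sample tube, 160 mm above the bench. A flared lip 6 mm high surrounds the seat: clear diameter 70 mm at its foot, 75 mm at its top, 84 mm outside. The brown clay core fills the tube's 52 mm bore and at the start is level with the seat
- ring: loose steel specimen ring, 64 mm outside diameter, 53 mm bore, 20 mm high, 0.18 kg, the wider and lower of the two rings. Origin: centre of its underside, z up; it is the same either way up. Pinch it across the outside above the lip (lip hides its lowest 6 mm when seated)
- spare_ring: the other ring, 56 mm outside diameter, 25 mm high, for another tube size: not wanted, leave it. Origin: centre of its underside. Which of the two rings lies left and which right of the extruder changes
- wheel_axis (a point): point on the vertical axis of the handwheel, 160 mm above the bench, level with handle. Wheel: steel rim 109 mm outside, rim top 129 mm and hub nut 139 mm above the bench
- handle (a point): middle of the black upright handle on the wheel's rim, a revolving sleeve 20 mm in diameter and 55 mm long from 132 to 187 mm above the bench, whose axis stands 48 mm from the wheel axis. It spins freely on its pin, so it can be held firmly with an unturned gripper while it is carried round. This point is 162 mm above the bench
- core (a joint): height of the clay core's top face above the ring seat, m: 0 at the start, grows as the core rises 10 mm per turn of the drive screw clockwise. The wheel has worn slack on the screw, 3.6 rad in all, of which 0.9 to 3.45 rad remain to be taken up at the start: in the slack the wheel needs under 1 N at the handle and the core stands still; beyond it about 6 to 8 N and the core rises with the wheel. The screw holds its place when released. Turning back meets the slack again
- core_top (a point): centre of the clay core's top face
- tin: loose closed moisture tin, 57 mm diameter, 35 mm high, bystander left of the work
- specimen: loose short clay cylinder, 38 mm diameter, 51 mm high, standing upright right of the work, bystander
Mind the look-alikes: they are no part of the job. Leave any blue or red look-alike of the ring alone.

How it is judged (in metres and radians):
On the way:
1. the wide ring lies flat in the seat, let go, before the core has risen more than 1.5 mm (horizontal distance between ring and mouth below 0.004 m and z of ring in the frame of mouth below 0.002 m and angle between ring's own z axis and vertical below 0.04 rad and contact force between the fingers and ring below 0.1 N and value of joint core below 0.0015 m), for 0.2 s.
At the end, for the whole second after the job is handed in: the wide ring lies flat in the seat on the tube (within 4 mm of its centre, within 2 mm of the seat's height, tilted less than 0.04 rad) and the core stands 20 mm above the seat, within 1.5 mm, that is level with the top of the ring; all at rest (value of joint core between 0.0185 and 0.0215 m and horizontal distance between ring and mouth below 0.004 m and z of ring in the frame of mouth between -0.002 and 0.002 m and angle between ring's own z axis and vertical below 0.04 rad and linear speed of ring below 0.01 m/s); the robot touches nothing.
It fails at once if the core is wound more than 2.5 mm beyond the top of the ring (value of joint core above 0.0225 m).
It fails at once if the other ring, the tin or the clay cylinder is moved more than 25 mm (distance of any of spare_ring, tin, specimen from where it was at the start of the episode above 0.025 m).
It also fails if it takes over 72 s, if anything falls off the work surface, if the arm or the gripper's body presses on something with over 40 N, if the wrist force passes 120 N, or if a joint passes its speed limit or range.

### The arm

A 6-joint arm with a two-finger parallel gripper is mounted at the origin on a cart in front of the work surface, level with it; the furniture and walls round the work are solid. World frame = base frame: x ahead of the robot, y to its left, z up, the work surface at z = 0. Lengths are in mm, angles in rad, forces in N, time in s.
With the tool pointing down it reaches from about 350 to 875 mm from the base axis. Payload 4.2 kg.
Tool frame: the origin (TCP) lies on the mounting face of the last link; the fingertips stand 173 mm ahead of it and the grasp point (between the pads) lies 155 mm ahead of it; z points along the fingers, y is the direction in which the jaws open and shut (so a half turn about z gives the same grasp; the last joint's range is limited). The gripper opens to 85 mm and grips with 20 to 120 N. Pads are 22 mm wide; open, the fingers measure 114 mm over their backs; the gripper's body (76 mm by 85 mm) begins 54 mm behind the grasp point. The pads swing forward as they close: fully open they stand 13 mm farther back than shut.
Start: joints at [-0.92, 0.385, 0.008, 0, -1.194, -0.259], TCP at [238.672, -577.612, 404.712] pointing down, gripper open.
Joint ranges: [-3.14, 3.14], [-1.21, 2.06], [-1.07, 1.41], [-3.16, 2.05], [-2.99, -0.16], [-3.1, 3.1]. Speed limits (rad/s): [2.79, 2.79, 3.14, 3.14, 3.14, 3.14].

### API

Orientations are given as a unit quaternion [x, y, z, w].
In Python, from bench import arm gives the robot as it stands.
- The arm moves only by the shell command python3 -m jog 'ROWS' [OPENING]. ROWS is JSON, a list that holds one entry, the list of rows, each a list of 4 numbers: the shift along the tool's x, y, z in mm, then the turn about the tool's z in degrees. In form: [[[x, y, z, spin], ...]]. A call has exactly 5 rows; each row is the pose to reach, as a shift and turn from the pose measured when the call began, along the tool's axes at that moment; what a row does not reach only later rows make up. A row lasts 1/8 s, in which the tool goes at most 62.5 mm and 10.7 degrees, less where a joint would pass 70% of its speed; a pose out of reach is approached as far as the arm can. A call with a gripper value outside its range is refused whole. OPENING is the finger opening in mm, from 0 to 85.4, set as the call begins (- or left out, the last holds). The fingers move at their own pace and stop on an object; the grip force is fixed at half the most. Time passes only in rows, so rows that repeat a pose let the fingers close, or fill a call up. It gives the time, the measured TCP pose, the force and the opening at its end, in the units of the state.
- arm.read_state(): the state, without advancing time (a new reading comes with each control period).
- arm.get_image(name): name is "scene" or "top" or "wrist"; returns (picture, depth): 384x512x3 uint8, blue, green, red; 384x512 float32, mm along the optical axis (not along the pixel's ray), 0 where there is no reading.
- arm.camera_params(name): a dict with "mtx" (3x3 intrinsics, pixels), "R" (3x3) and "t" (3): a world point X has camera coordinates R X + t. Camera axes: x right, y down, z forward; pixel columns grow to the right and rows downward; lengths in mm; the calibration is good to about 2 mm. A picture is of the moment at which its call begins: read the wrist's pose just before it. camera_params takes no time and is no camera call; for the wrist camera it gives the pose at the moment of the call.
- arm.job_done(): hands the job in, once; it reports no verdict.
The state is a dict: "clock": time; "joints": joint angles; "joint_vel": joint speeds; "joint_efforts": joint torques, N m; "position": TCP position; "ee_rot": TCP orientation; "contact_force": force on the tool from outside, world axes, zero at the start; "wrist_torque": the same for the moment, N m; "gripper_width": finger opening in mm.
Only numpy, scipy, OpenCV 4.12 (cv2) and the standard library are available. Lean on these libraries where they do the work, as an engineer would, in place of code of your own. Each camera call takes 0.05 s, during which the arm holds its last target.

## Working session

There is one attempt and no reset: what is moved stays moved. The work goes in short steps, Python scripts to look and compute and a shell command to move; the robot and the scene stay as the last step left them, time stands still between calls to the robot, and variables do not carry over. Pictures are saved under pics/ and viewed, and the job is handed in when it is done.

```bash
ls; mkdir -p pics; python3 - <<'E'
from bench import arm
import cv2, numpy as np
s=arm.read_state()
for k,v in s.items(): print(k,v)
for n in ["scene","top","wrist"]:
    im,d=arm.get_image(n); cv2.imwrite(f"pics/{n}0.png",im); np.save(f"pics/{n}0.npy",d)
    p=arm.camera_params(n); print(n,p)
    np.savez(f"pics/{n}0.npz",**p)
E
```

```text
pics
clock 0.0
joints [-9.20383631e-01  3.85610081e-01  6.63973056e-03 -4.81496787e-04
 -1.19399664e+00 -2.58597221e-01]
joint_vel [ 0.00097328 -0.0013479  -0.00116576 -0.00129938 -0.00059723 -0.00110776]
joint_efforts [-1.24023518e-03 -3.92288411e+01  1.88397878e+01  4.18621480e+00
 -4.73655018e-03 -1.70327394e-05]
position [ 238.6289325  -577.44796096  403.59688188]
ee_rot [-1.94569742e-01  9.80888061e-01  1.07338303e-03 -2.75433579e-04]
contact_force [-0.39469885 -0.18394137 -0.4397883 ]
wrist_torque [-0.01586976  0.0044631   0.01440514]
gripper_width 85.5475429775331
scene {'mtx': array([[350.66043093,   0.        , 258.47334423],
       [  0.        , 350.66043093, 190.71466421],
       [  0.        ,   0.        ,   1.        ]]), 'R': array([[-0.81912473, -0.57361039,  0.00240733],
       [-0.39957938,  0.56758462, -0.71985   ],
       [ 0.41154707, -0.59060886, -0.69412548]]), 't': array([ 433.06606146,  237.96527331, 1169.29276686])}
top {'mtx': array([[388.57361148,   0.        , 260.81680536],
       [  0.        , 388.57361148, 195.14179069],
       [  0.        ,   0.        ,   1.        ]]), 'R': array([[-0.01907005, -0.99978232,  0.0084642 ],
       [-0.99002683,  0.01770073, -0.13976254],
       [ 0.1395823 , -0.01104506, -0.99014887]]), 't': array([  74.46744896,  516.09378094, 1325.21037956])}
wrist {'mtx': array([[290.60349727,   0.        , 253.66848046],
       [  0.        , 290.60349727, 192.34639788],
       [  0.        ,   0.        ,   1.        ]]), 'R': array([[-0.38184052,  0.92422266,  0.00320702],
       [ 0.87409526,  0.35999885,  0.32612621],
       [ 0.30025871,  0.12733144, -0.9453208 ]]), 't': array([624.21704786, -44.58173314, 381.6571976 ])}
```

View pics/scene0.png

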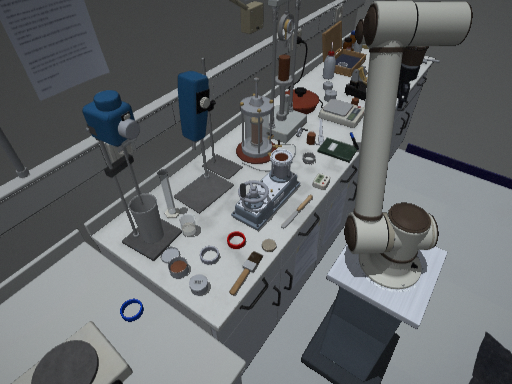

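View pics/top0.png

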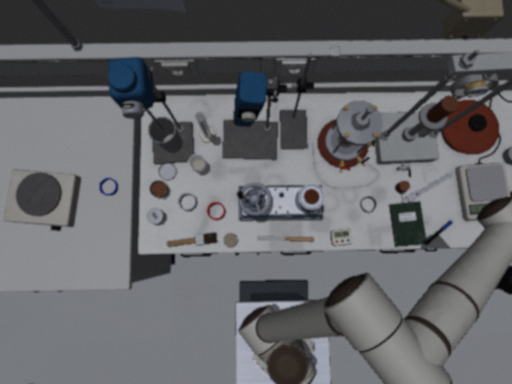

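View pics/wrist0.png

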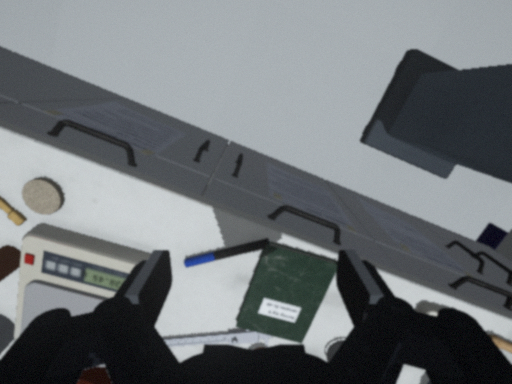

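```bash
cat > h.py <<'E'
import cv2, numpy as np
def load(n):
    return cv2.imread(f"pics/{n}.png"), np.load(f"pics/{n}.npy"), dict(np.load(f"pics/{n}.npz"))
def world(p,u,v,d):
    u,v,d=map(np.asarray,(u,v,d)); K=p["mtx"]
    c=np.stack([(u-K[0,2])/K[0,0]*d,(v-K[1,2])/K[1,1]*d,d],-1)
    return (c-p["t"])@p["R"]
def ray(p,u,v,z):
    a=world(p,u,v,1.0*np.ones_like(np.asarray(u,float))); b=world(p,u,v,1000.*np.ones_like(np.asarray(u,float)))
    k=(z-a[...,2])/(b[...,2]-a[...,2]); return a+(b-a)*k[...,None]
def proj(p,X):
    c=np.asarray(X)@p["R"].T+p["t"]; q=c@p["mtx"].T; return q[...,:2]/q[...,2:]
def snap(n,name):
    from bench import arm
    p=arm.camera_params(n); im,d=arm.get_image(n)
    cv2.imwrite(f"pics/{name}.png",im); np.save(f"pics/{name}.npy",d); np.savez(f"pics/{name}.npz",**p)
    return im,d,p
def crop(im,u0,u1,v0,v1,k,name):
    cv2.imwrite(f"pics/{name}.png",cv2.resize(im[v0:v1,u0:u1],None,fx=k,fy=k,interpolation=cv2.INTER_CUBIC))
E
python3 - <<'E'
from h import *
im,d,p=load("top0")
crop(im,140,400,150,260,3,"c1")
a,b,w=im[180:225,165:205],im[180:225,345:390],im[175:225,230:330]
k=5
for n,(u,v) in dict(L=(188,202),R=(368,204),red=(216,211),blue=(108,187),tin=(156,215),glass=(167,172)).items():
    print(n, ray(p,np.array([u]),np.array([v]),np.array([20.]))[0].round(0))
    uu,vv=np.meshgrid(np.arange(u-14,u+15),np.arange(v-14,v+15)); W=world(p,uu,vv,d[vv,uu]); z=W[...,2]
    print(np.percentile(z,[5,50,80,90,95,99]).round(1))
    m=z>12
    if m.sum(): q=W[m]; print(q.min(0).round(),q.max(0).round(),m.sum())
E
```

```text
L [500. 322.  20.]
[-5.8 -0.6  3.1 15.7 19.8 24.4]
[327.  80.  13.] [ 532.  359. 1384.] 93
R [ 481. -314.   20.]
[-6.2 -1.4  2.3  7.2 21.8 26.6]
[ 327. -342.   13.] [ 509.   80. 1384.] 77
red [466. 224.  20.]
[-6.3 -0.9  2.7 14.6 19.4 25.6]
[327.  80.  13.] [ 499.  256. 1384.] 88
blue [558. 606.  20.]
[-5.3 -0.1  4.  16.1 20.1 24.7]
[327.  80.  12.] [ 591.  639. 1384.] 106
tin [456. 434.  20.]
[-5.1  0.6 32.5 34.8 36.8 40. ]
[327.  80.  14.] [ 479.  465. 1384.] 228
glass [609. 398.  20.]
[-4.7  2.3 14.5 18.1 20.8 28.9]
[557. 348.  12.] [662. 450.  37.] 221
```

View pics/c1.png

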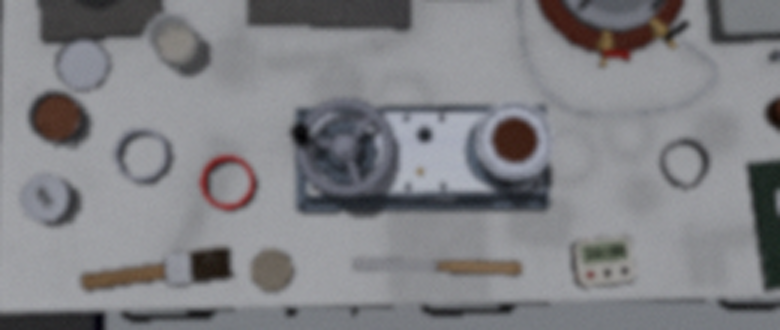

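```bash
cat >> h.py <<'E'
from scipy.spatial.transform import Rotation as Ro
def st():
    from bench import arm
    s=arm.read_state(); return s,np.array(s["position"]),Ro.from_quat(s["ee_rot"]).as_matrix()
def totool(target,yawy=None):
    """target world TCP xyz -> shift in tool axes; yawy= desired world angle deg of tool y"""
    s,P,R=st(); sh=R.T@(np.asarray(target)-P); a=np.degrees(np.arctan2(R[1,1],R[0,1]))
    sp=None if yawy is None else -((yawy-a+180)%360-180)
    print("clk",round(s["clock"],2),"P",P.round(1),"yaw_y",round(a,1),"shift",sh.round(1),"spin",sp,"F",np.round(s["contact_force"],1),"w",round(s["gripper_width"],1)); return sh
E
python3 - <<'E'
from h import *
im,d,p=load("wrist0"); s,P,R=st()
C=-p["R"].T@p["t"]; print("cam in tool",(R.T@(C-P)).round(1),"axis",(R.T@p["R"][2]).round(3))
print(R.round(3))
im,d,p=load("top0")
# rough extruder from crop coords
for n,(u,v,z) in dict(mouth=(140+515/3,150+140/3,160),hub=(140+343/3,150+147/3,139),handle=(140+301/3,150+132/3,187),c1=(140+300/3,150+208/3,0),c2=(140+547/3,150+207/3,0),c3=(140+548/3,150+105/3,0)).items():
    print(n,ray(p,np.array([u]),np.array([v]),np.array([z]))[0].round(0))
totool([480,322,404],180)
totool([480,-140,404],180)
E
```

```text
cam in tool [82.4 -0.6 30.5] axis [-0.326  0.001  0.945]
[[-0.924 -0.382 -0.001]
 [-0.382  0.924  0.002]
 [ 0.     0.002 -1.   ]]
mouth [492. -95. 160.]
hub [491.  87. 139.]
handle [501. 130. 187.]
c1 [437. 140.   0.]
c2 [ 433. -153.    0.]
c3 [ 555. -160.    0.]
clk 0.15 P [ 238.6 -577.5  403.8] yaw_y 112.4 shift [-566.5  739.2    1. ] spin -67.55919066514457 F [-0.4 -0.9 -0.2] w 85.0
clk 0.15 P [ 238.6 -577.5  403.8] yaw_y 112.4 shift [-3.901e+02  3.122e+02  3.000e-01] spin -67.55919066514457 F [-0.4 -0.9 -0.2] w 85.0
```

```bash
python3 -m jog '[[[-43,39,0,-7],[-87,78,0,-14],[-131,117,0,-21],[-175,156,0,-28],[-218,195,0,-34]]]' 85
python3 -c "
from h import *
totool([492,-50,404],180)"
```

```text
clock: 0.78
position: [366.1, -312.2, 404.1]
ee_rot: [-0.474, 0.88, 0.001, 0.0]
contact_force: [0.1, 0.0, -0.2]
gripper_width: 84.9
clk 0.78 P [ 366.1 -312.2  404.1] yaw_y 146.6 shift [-288.3   39.1    0.4] spin -33.36152798708366 F [ 0.1  0.  -0.2] w 84.9
```

```bash
python3 -m jog '[[[-58,8,0,-7],[-116,16,0,-14],[-174,24,0,-20],[-232,32,0,-27],[-288,39,0,-33]]]'
python3 - <<'E'
from h import *
snap("wrist","w1")
totool([492,130,404],180)
E
```

```text
clock: 1.4
position: [492.3, -48.3, 404.5]
ee_rot: [-0.706, 0.708, 0.001, 0.0]
contact_force: [1.6, -0.2, -0.3]
gripper_width: 85.0
clk 1.45 P [495.  -44.4 404.3] yaw_y -179.7 shift [-174.4    2.3    0.8] spin 0.25539966986343643 F [2.6 2.5 1. ] w 85.0
```

View pics/w1.png

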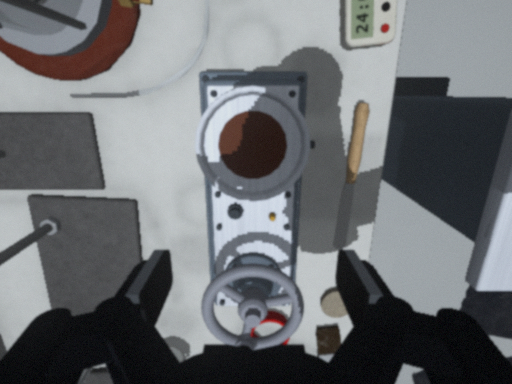

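```bash
python3 - <<'E'
from h import *
totool([492,130,404],180)
im,d,p=snap("wrist","w2")
totool([492,130,404],180)
hsv=cv2.cvtColor(im,cv2.COLOR_BGR2HSV)
m=cv2.inRange(hsv,(0,60,20),(20,255,255)); m[:90]=0; m[210:]=0; m[:,:205]=0;m[:,310:]=0
n,l,s,c=cv2.connectedComponentsWithStats(m); i=1+np.argmax(s[1:,4]); print(s[i],c[i])
pts=cv2.findContours((l==i).astype('uint8'),cv2.RETR_EXTERNAL,cv2.CHAIN_APPROX_NONE)[0][0]
e=cv2.fitEllipse(pts); print(e)
q=pts[:,0].astype(float); W=ray(p,q[:,0],q[:,1],np.full(len(q),160.))
A=np.c_[2*W[:,:2],np.ones(len(W))]; x=np.linalg.lstsq(A,(W[:,:2]**2).sum(1),rcond=None)[0]; print("mouth",x[:2],"r",np.sqrt(x[2]+x[0]**2+x[1]**2))
v,u=np.mgrid[100:190,205:305]; W=world(p,u,v,d[100:190,205:305]); z=W[...,2]; print("depth z", np.median(z[(l[100:190,205:305]==i)]))
# wheel via depth
v,u=np.mgrid[250:350,195:310]; W=world(p,u,v,d[250:350,195:310]); z=W[...,2]; mm=(z>118)&(z<135); w=W[mm]; print(w.shape, w.min(0),w.max(0))
crop(im,180,340,60,360,2,"c2")
E
```

```text
clk 1.45 P [495.  -44.4 404.3] yaw_y -179.7 shift [-174.4    2.3    0.8] spin 0.25539966986343643 F [2.6 2.5 1. ] w 85.0
clk 1.5 P [493.8 -46.5 404.1] yaw_y -180.0 shift [-176.5    1.6    0.4] spin 0.03354078124084481 F [-0.7 -0.6  0.5] w 85.0
[ 224  106   67   67 3403] [257.32295034 138.33999412]
((257.4037170410156, 138.45152282714844), (65.4364013671875, 65.67135620117188), 0.5963146686553955)
mouth [494.81197865 -94.52979562] r 23.917586319991024
depth z 160.75504073559424
(4441, 3) [441.83351006  30.38594834 118.00773626] [550.04699584 138.58640446 134.96280584]
```

View pics/c2.png

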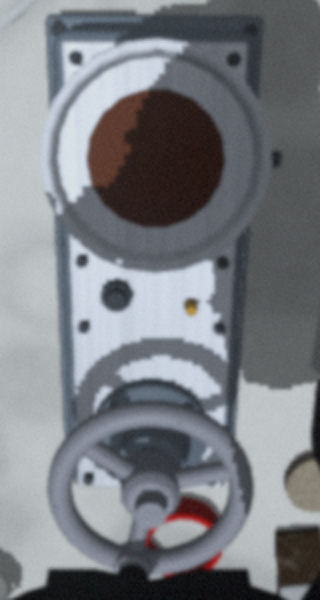

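```bash
python3 -m jog '[[[-60,0,0,0],[-120,0,0,0],[-180,0,0,0],[-216,0,0,0],[-216,0,0,0]]]'
python3 - <<'E'
from h import *
snap("wrist","w3a")
totool([500,350,404],180)
im,d,p=snap("wrist","w3")
totool([500,350,404],180)
E
```

```text
clock: 2.12
position: [493.5, 171.1, 404.0]
ee_rot: [0.708, -0.706, -0.001, -0.0]
contact_force: [-0.0, -0.1, -0.4]
gripper_width: 84.9
clk 2.17 P [493.4 169.9 404. ] yaw_y -179.9 shift [-180.1   -6.9    0.2] spin 0.10476206372186425 F [ 0.9 -0.3 -0.7] w 84.8
clk 2.23 P [493.4 169.1 404.1] yaw_y -180.0 shift [-180.9   -6.6    0.3] spin 0.028302910770662493 F [-0.1 -0.3  0.6] w 84.8
```

View pics/w3.png

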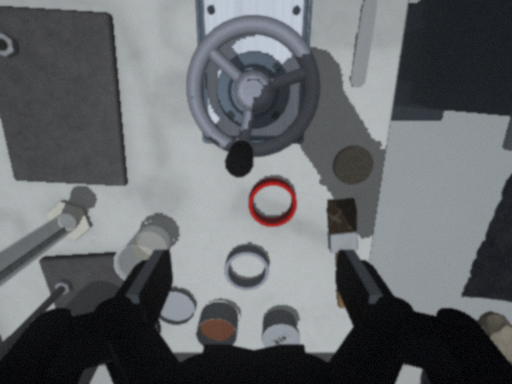

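```bash
cat >> h.py <<'E'
def circ(W):
    A=np.c_[2*W[:,:2],np.ones(len(W))]; x=np.linalg.lstsq(A,(W[:,:2]**2).sum(1),rcond=None)[0]
    return x[:2].round(1),np.sqrt(x[2]+x[0]**2+x[1]**2).round(1)
E
python3 - <<'E'
from h import *
im,d,p=load("w3")
v,u=np.mgrid[0:384,0:512]; W=world(p,u,v,d); z=W[...,2]; Z=W
m=(z>120)&(z<134)&(u>180)&(u<325)&(v<165)
w=Z[m]; print("rim",len(w),w.min(0).round(1),w.max(0).round(1))
r=np.hypot(w[:,0]-495,w[:,1]-85); mm=(r>35)&(r<65)
c=w[mm]; H=cv2.minEnclosingCircle(c[:,:2].astype('float32')); print(H)
# rim outer contour from mask
mk=m.astype('uint8'); cs=max(cv2.findContours(mk,cv2.RETR_EXTERNAL,cv2.CHAIN_APPROX_NONE)[0],key=len)[:,0].astype(float)
cs=cs[(cs[:,1]<130)&(cs[:,1]>2)]
print("rim contour",circ(ray(p,cs[:,0],cs[:,1],np.full(len(cs),125.))))
m=(z>140)&(u>215)&(u<265)&(v>125)&(v<190); w=Z[m]; print("handle",len(w)); t=w[w[:,2]>180]; print(np.percentile(w[:,2],[5,50,95]),t.min(0),t.max(0),t.mean(0))
g=cv2.cvtColor(im,cv2.COLOR_BGR2GRAY)
for n,(a,b,c_,e) in dict(ring=(215,278,235,300),red=(240,305,170,235)).items():
    m=(z>13)&(z<27)&(u>a)&(u<b)&(v>c_)&(v<e); w=Z[m]; print(n,len(w),w.min(0).round(1),w.max(0).round(1),np.median(w[:,2]),circ(w))
    mk=m.astype('uint8'); cs=max(cv2.findContours(mk,cv2.RETR_EXTERNAL,cv2.CHAIN_APPROX_NONE)[0],key=len)[:,0].astype(float)
    print(circ(ray(p,cs[:,0],cs[:,1],np.full(len(cs),20.))))
crop(im,180,320,120,320,3,"c3")
E
```

```text
rim 8195 [441.9  31.8 120. ] [550.1 139.1 133.4]
((495.88751220703125, 85.74099731445312), 54.483665466308594)
rim contour (array([495.8,  85.7]), np.float64(53.6))
handle 826
[151.92494152 184.73657844 187.74562343] [495.07047868  86.14073541 180.00394437] [514.36321225 140.80116368 373.39867818] [504.92287431 130.3913944  189.27189521]
ring 631 [474.  295.2  13. ] [536.7 358.5  23. ] 20.203943444345224 (array([505.1, 325.8]), np.float64(29.1))
(array([505. , 325.3]), np.float64(32.2))
red 668 [439.3 193.8  13. ] [502.1 256.6  22.5] 20.20745464341188 (array([470.9, 224.7]), np.float64(29.1))
(array([470.8, 224.6]), np.float64(31.6))
```

View pics/c3.png

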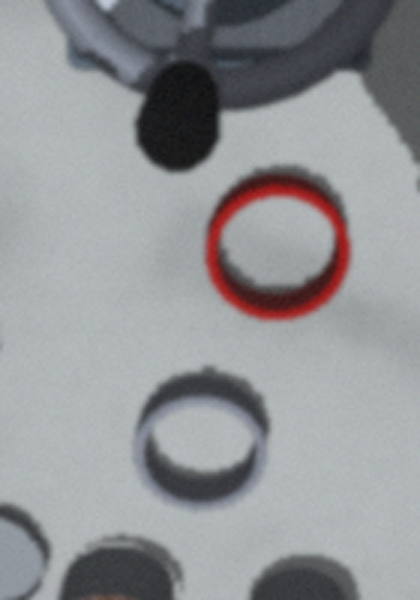

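```bash
python3 -m jog '[[[-50,-4,0,0],[-104,-8,30,0],[-156,-12,60,0],[-156,-12,104,0],[-156,-12,104,0]]]' 77
python3 - <<'E'
from h import *
im,d,p=snap("wrist","w4")
totool([505,325.4,182],180)
E
```

```text
clock: 2.85
position: [504.7, 323.3, 296.7]
ee_rot: [-0.707, 0.708, 0.001, -0.005]
contact_force: [-0.1, -0.3, -0.4]
gripper_width: 77.2
clk 2.9 P [505.6 323.8 299.6] yaw_y 179.9 shift [ -1.8   0.3 117.6] spin -0.052119858205912806 F [-0.1  0.4  0.9] w 76.9
```

View pics/w4.png

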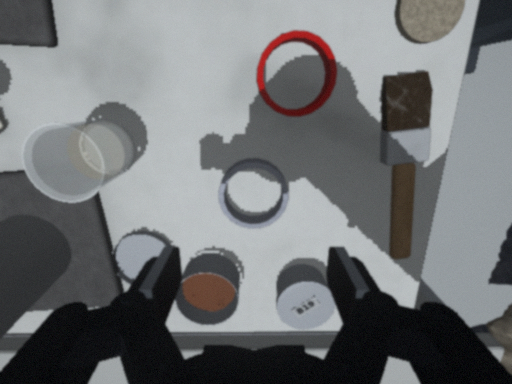

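```bash
python3 - <<'E'
from h import *
im,d,p=snap("wrist","w5")
v,u=np.mgrid[0:384,0:512]; W=world(p,u,v,d); z=W[...,2]
m=(z>13)&(z<27)&(u>210)&(u<300)&(v>150)&(v<235); w=W[m]
mk=m.astype('uint8'); cs=max(cv2.findContours(mk,cv2.RETR_EXTERNAL,cv2.CHAIN_APPROX_NONE)[0],key=len)[:,0].astype(float)
print(np.median(w[:,2]),circ(ray(p,cs[:,0],cs[:,1],np.full(len(cs),20.))))
s,P,R=st()
# finger tip: depth points
C=(W-P)@R; 
for a,b in((150,185),(325,365)):
    m=(u>a)&(u<b)&(v>240)&(v<300)&(d<260)&(d>0); q=C[m]; print(len(q), "tool z max",np.percentile(q[:,2],[50,95,99,100]).round(1),"y",np.percentile(q[:,1],[0,1,50,99,100]).round(1),"x",np.percentile(q[:,0],[1,99]).round(1))
totool([505,325.4,182],180)
E
```

```text
20.218247481499166 (array([505. , 326.4]), np.float64(31.6))
1419 tool z max [146.4 161.2 164.3 165.9] y [-51.  -49.6 -39.4 -38.9 -38.7] x [-9.5 12.3]
1733 tool z max [144.3 160.5 163.6 165.3] y [37.1 37.4 38.2 50.3 51.3] x [-9.4 12.3]
clk 2.95 P [506.1 324.2 301.5] yaw_y 180.0 shift [ -1.1   1.1 119.5] spin -0.04005843918969276 F [-0.1  0.1  1.8] w 77.3
```

```bash
python3 -m jog '[[[-1,1,40,0],[-2,1,80,0],[-2,1,110,0],[-2,1,124,0],[-2,1,124,0]]]'
python3 - <<'E'
from h import *
totool([505,326,177],180)
E
```

```text
clock: 3.58
position: [505.7, 326.1, 178.5]
ee_rot: [-0.707, 0.708, 0.0, 0.001]
contact_force: [0.2, 1.1, -0.1]
gripper_width: 77.1
clk 3.58 P [505.7 326.1 178.5] yaw_y 179.9 shift [0.1 0.7 1.5] spin -0.07215326291742485 F [ 0.2  1.1 -0.1] w 77.1
```

Close on the ring, then look.

```bash
python3 -m jog '[[[0,1,1,0],[0,1,1,0],[0,1,1,0],[0,1,1,0],[0,1,1,0]]]' 56
python3 - <<'E'
from h import *
totool([505,326,260],180)
E
```

```text
clock: 4.2
position: [505.1, 326.4, 180.5]
ee_rot: [-0.707, 0.707, -0.0, 0.003]
contact_force: [-1.0, -0.5, 5.4]
gripper_width: 60.4
clk 4.2 P [505.1 326.4 180.5] yaw_y 180.0 shift [  0.1  -0.2 -79.5] spin -0.015083019291751043 F [-1.  -0.5  5.4] w 60.4
```

```bash
python3 - <<'E'
from h import *
im,d,p=snap("wrist","w6")
totool([505,326,260],180)
v,u=np.mgrid[0:384,0:512]; W=world(p,u,v,d);s,P,R=st(); C=(W-P)@R
for a,b in((150,256),(256,365)):
    m=(u>a)&(u<b)&(v>225)&(v<300)&(d<175)&(d>0)&(C[...,2]<185); q=C[m]; print(len(q), "tool z max",np.percentile(q[:,2],[50,95,99,100]).round(1),"y",np.percentile(q[:,1],[0,1,50,99,100]).round(1),"x",np.percentile(q[:,0],[1,99]).round(1))
crop(im,120,400,150,384,2.5,"c6")
E
```

```text
clk 4.25 P [505.2 326.4 180.5] yaw_y 180.0 shift [  0.1  -0.1 -79.5] spin -0.019266526135709228 F [-2.7 -1.1  6.1] w 60.3
7055 tool z max [172.9 181.6 182.  183. ] y [-63.3 -61.1 -28.8  -1.4  -0.8] x [-26.3  19.2]
7277 tool z max [173.8 181.4 181.8 182.8] y [ 0.3  0.9 28.3 62.3 64.8] x [-26.   19.2]
```

View pics/c6.png

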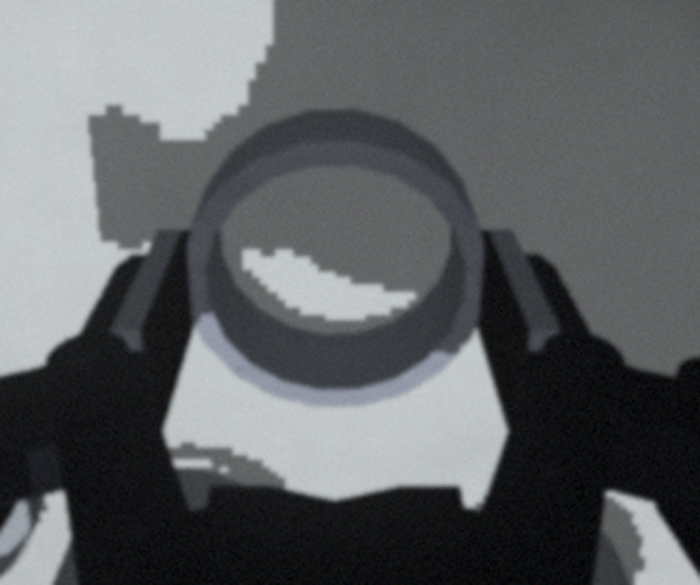

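```bash
python3 -m jog '[[[0,0,-20,0],[0,0,-60,0],[0,0,-100,0],[0,0,-130,0],[0,0,-130,0]]]'
python3 - <<'E'
from h import *
im,d,p=snap("wrist","w7")
totool([494.8,-94.5,310],180)
v,u=np.mgrid[0:384,0:512]; W=world(p,u,v,d);s,P,R=st(); C=(W-P)@R
m=(u>190)&(u<318)&(v>180)&(v<320)&(d<190)&(d>0)&(C[...,2]<190)
q=C[m]; print(np.histogram(q[:,2],bins=np.arange(130,192,4)))
mm=m&(abs(C[...,1])<27.5)&(C[...,2]>145); q=C[mm];print("top", np.percentile(q[:,2],[1,5,10,30,50,90,99]).round(1), "x",q[:,0].min(),q[:,0].max(),"y",q[:,1].min(),q[:,1].max())
# plane fit to top rim: lowest z
for sgn in (1,-1):
    k=mm&(sgn*C[...,0]>10); print(sgn,np.percentile(C[k][:,2],[1,5,20,50]).round(1),C[k][:,0].max(),C[k][:,0].min())
crop(im,120,400,150,384,2.5,"c7")
E
```

```text
clock: 4.88
position: [505.0, 326.2, 314.5]
ee_rot: [-0.707, 0.707, 0.0, 0.007]
contact_force: [-0.4, 0.2, -2.2]
gripper_width: 60.1
clk 4.92 P [504.4 325.7 312. ] yaw_y 180.0 shift [420.2   9.4  -0.8] spin -0.03873029463565558 F [-0.2  0.4 -3.9] w 60.0
(array([   0,    0,    9,   71,  150,  160, 2008, 1923,  802,  744,  729,
        511,    3,    0,    0]), array([130, 134, 138, 142, 146, 150, 154, 158, 162, 166, 170, 174, 178,
       182, 186, 190]))
top [148.2 156.8 157.3 158.  160.  173.2 176.9] x -32.63780290468059 31.362894100225013 y -27.49866896053642 27.49134268856601
1 [156.6 157.1 157.7 158.7] 31.362894100225013 10.013808193197052
-1 [156.5 157.2 157.9 162.8] -10.004922252485487 -32.63780290468059
```

View pics/c7.png

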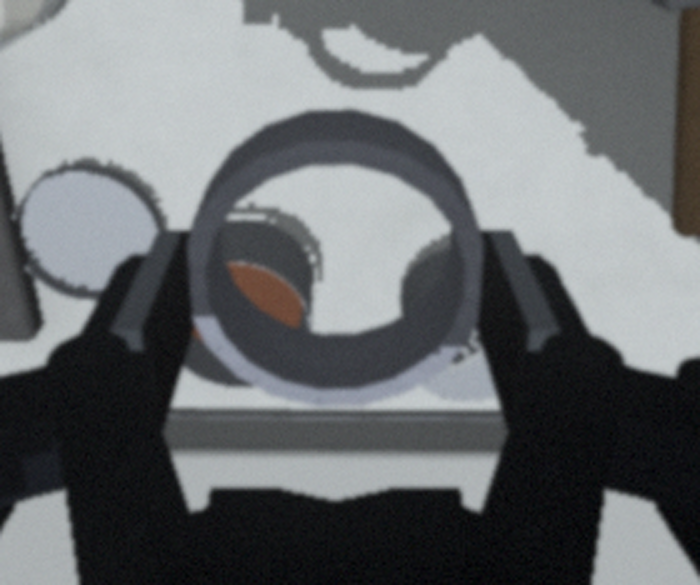

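```bash
python3 - <<'E'
from h import *
im,d,p=load("w7"); s,P,R=st()
v,u=np.mgrid[0:384,0:512]; W=world(p,u,v,d); C=(W-P)@R
for sg in (1,-1):
  m=(sg*C[...,1]>32.5)&(sg*C[...,1]<62)&(d>0)&(C[...,2]<190)&(abs(C[...,0])<16)
  q=C[m]; print(len(q),np.histogram(q[:,2],bins=np.arange(120,192,4))[0],np.percentile(q[:,2],[95,99,100]).round(1)); t=q[q[:,2]>160]; print(np.percentile(abs(t[:,1]),[1,50,99]).round(1), np.percentile(t[:,0],[1,99]).round(1))
print(C[245:275:6,185:215:5,:].round(0).tolist() if 0 else "")
for c in range(170,205,4): print(c,[tuple(C[r,c].round(0).astype(int)) for r in range(240,290,10)])
E
```

```text
8536 [228  51  22  61  73  69  59  62  51  31   5   0   0   0   0   0   0] [128.9 152.2 162.5]
[33.  33.1 33.7] [9.1 9.8]
9198 [273 231 266 244 226 226 197 183 170 124  24   0   0   0   0   0   0] [148.9 157.4 162.3]
[33.  36.2 39.6] [8.9 9.7]

170 [(np.int64(-71), np.int64(-95), np.int64(311)), (np.int64(-83), np.int64(-96), np.int64(311)), (np.int64(6), np.int64(-43), np.int64(150)), (np.int64(10), np.int64(-39), np.int64(135)), (np.int64(10), np.int64(-37), np.int64(129))]
174 [(np.int64(-71), np.int64(-91), np.int64(311)), (np.int64(-83), np.int64(-92), np.int64(311)), (np.int64(10), np.int64(-39), np.int64(143)), (np.int64(10), np.int64(-37), np.int64(136)), (np.int64(10), np.int64(-36), np.int64(129))]
178 [(np.int64(-70), np.int64(-86), np.int64(309)), (np.int64(-84), np.int64(-87), np.int64(311)), (np.int64(10), np.int64(-38), np.int64(144)), (np.int64(10), np.int64(-36), np.int64(137)), (np.int64(10), np.int64(-34), np.int64(129))]
182 [(np.int64(-66), np.int64(-80), np.int64(303)), (np.int64(10), np.int64(-38), np.int64(153)), (np.int64(9), np.int64(-36), np.int64(145)), (n
[... 556 characters left out ...]
94 [(np.int64(-72), np.int64(-69), np.int64(313)), (np.int64(8), np.int64(-33), np.int64(157)), (np.int64(3), np.int64(-33), np.int64(155)), (np.int64(-2), np.int64(-33), np.int64(154)), (np.int64(-7), np.int64(-33), np.int64(152))]
198 [(np.int64(13), np.int64(-31), np.int64(157)), (np.int64(7), np.int64(-31), np.int64(157)), (np.int64(2), np.int64(-31), np.int64(156)), (np.int64(-5), np.int64(-32), np.int64(158)), (np.int64(-11), np.int64(-32), np.int64(157))]
202 [(np.int64(13), np.int64(-29), np.int64(157)), (np.int64(7), np.int64(-29), np.int64(157)), (np.int64(1), np.int64(-29), np.int64(158)), (np.int64(-5), np.int64(-30), np.int64(159)), (np.int64(-11), np.int64(-30), np.int64(157))]
```

```bash
python3 -m jog '[[[0,0,-60,0],[20,1,-90,0],[75,3,-90,0],[135,6,-90,0],[195,8,-90,0]]]'
python3 -m jog '[[[55,1,0,0],[110,1,0,0],[150,1,0,0],[172,1,0,0],[172,1,0,0]]]'
python3 - <<'E'
from h import *
snap("wrist","w8a")
im,d,p=snap("wrist","w8")
totool([494.8,-95,400],180)
E
```

```text
clock: 5.55
position: [494.9, 128.4, 399.0]
ee_rot: [-0.707, 0.707, 0.001, 0.003]
contact_force: [0.8, -0.6, -2.3]
gripper_width: 59.8
clock: 6.18
position: [493.3, -44.9, 396.4]
ee_rot: [-0.706, 0.708, 0.002, 0.002]
contact_force: [1.8, 0.0, -3.1]
gripper_width: 59.9
clk 6.28 P [493.6 -43.5 396.9] yaw_y 180.0 shift [51.4 -1.2 -3.4] spin -0.04584178475218437 F [ 0.7  0.8 -1.4] w 59.8
```

View pics/w8.png

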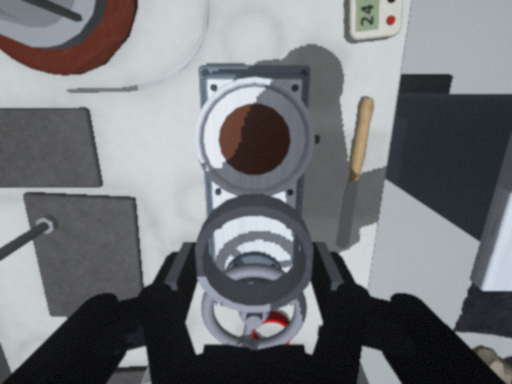

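```bash
python3 - <<'E'
from h import *
im,d,p=snap("wrist","w9"); s,P,R=st(); print(P)
hsv=cv2.cvtColor(im,cv2.COLOR_BGR2HSV)
m=cv2.inRange(hsv,(0,50,15),(22,255,255)); m[:90]=0; m[190:]=0; m[:,:205]=0;m[:,310:]=0
n,l,s,c=cv2.connectedComponentsWithStats(m); i=1+np.argmax(s[1:,4])
cs=cv2.findContours((l==i).astype('uint8'),cv2.RETR_EXTERNAL,cv2.CHAIN_APPROX_NONE)[0][0][:,0].astype(float)
print("clay",circ(ray(p,cs[:,0],cs[:,1],np.full(len(cs),160.))))
v,u=np.mgrid[0:384,0:512]; W=world(p,u,v,d); z=W[...,2]
k=(z>162)&(z<169)&(v<190)&(u>180)&(u<330); print(k.sum(),circ(W[k]))
k=(z>150)&(z<175)&(v<190)&(u>180)&(u<330);w=W[k]
cs=max(cv2.findContours(k.astype('uint8'),cv2.RETR_EXTERNAL,cv2.CHAIN_APPROX_NONE)[0],key=len)[:,0].astype(float); cs=cs[cs[:,1]<180]
print("lip",circ(ray(p,cs[:,0],cs[:,1],np.full(len(cs),166.))))
# held ring centre in tool: top rim
C=(W-P)@R; k=(C[...,2]>152)&(C[...,2]<162)&(u>185)&(u<325)&(v>185)&(abs(C[...,1])<33); print(k.sum(),circ(C[k]),C[k].min(0),C[k].max(0))
E
```

```text
[493.76194525 -43.18775651 397.17426483]
clay (array([494.8, -94.5]), np.float64(24.1))
2955 (array([494.9, -94.9]), np.float64(37.6))
lip (array([494.7, -94.3]), np.float64(41.1))
3528 (array([ 1.2, -1.3]), np.float64(29.3)) [-31.12481737 -32.94429208 152.00126442] [ 32.66504253  32.86224821 161.99589297]
```

```bash
python3 -m jog '[[[25,0,0,0],[51,-1,0,0],[51,-1,20,0],[51,-1,45,0],[51,-1,45,0]]]'
python3 - <<'E'
from h import *
totool([494.8,-94.5,338],180)
im,d,p=snap("wrist","w10")
totool([494.8,-94.5,338],180)
E
```

```text
clock: 6.95
position: [494.3, -93.2, 349.9]
ee_rot: [0.707, -0.707, -0.003, -0.0]
contact_force: [1.5, -0.9, -1.9]
gripper_width: 60.2
clk 6.95 P [494.3 -93.2 349.9] yaw_y -179.9 shift [ 1.4 -0.6 11.9] spin 0.06242452318861069 F [ 1.5 -0.9 -1.9] w 60.2
clk 7.0 P [495.  -93.2 351.5] yaw_y -179.9 shift [ 1.3  0.2 13.5] spin 0.09078025610665463 F [ 0.5 -0.3 -1.7] w 60.1
```

View pics/w10.png

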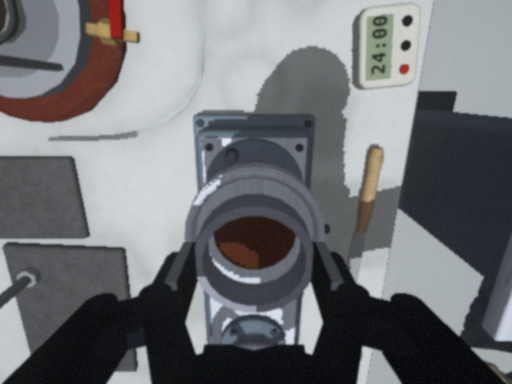

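```bash
python3 -m jog '[[[1,0,4,0],[1,0,8,0],[1,0,11,0],[1,0,13,0],[1,0,13,0]]]'
python3 - <<'E'
from h import *
totool([494.8,-94.5,338],180)
E
```

```text
clock: 7.62
position: [494.9, -94.0, 340.5]
ee_rot: [0.708, -0.706, -0.001, -0.002]
contact_force: [-4.3, 2.7, 7.9]
gripper_width: 59.8
clk 7.62 P [494.9 -94.  340.5] yaw_y -179.9 shift [0.5 0.1 2.5] spin 0.12233137530211025 F [-4.3  2.7  7.9] w 59.8
```

```bash
python3 -m jog '[[[0,0,0,0],[0,0,0,0],[0,0,0,0],[0,0,0,0],[0,0,0,0]]]' 78
python3 - <<'E'
from h import *
totool([494.8,-94.5,338],180)
im,d,p=snap("wrist","w11")
crop(im,150,360,100,340,2.5,"c11")
E
```

```text
clock: 8.25
position: [494.9, -94.0, 340.4]
ee_rot: [0.708, -0.706, -0.002, -0.002]
contact_force: [1.1, 0.7, -1.0]
gripper_width: 77.8
clk 8.25 P [494.9 -94.  340.4] yaw_y -179.9 shift [0.5 0.1 2.4] spin 0.11863943532148369 F [ 1.1  0.7 -1. ] w 77.8
```

View pics/c11.png

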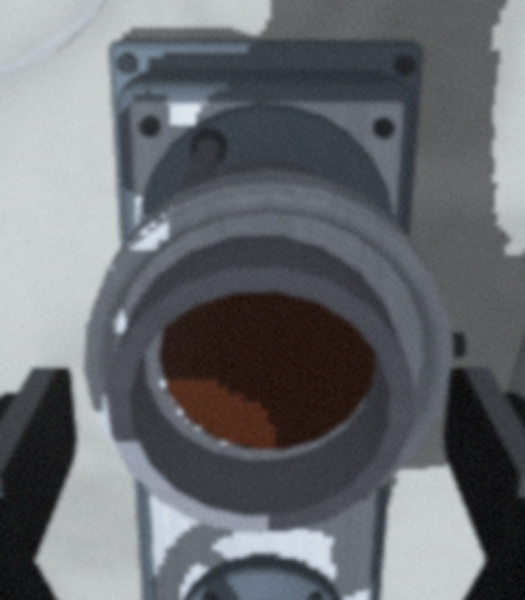

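```bash
python3 -m jog '[[[0,0,-20,0],[0,0,-55,0],[-40,0,-60,0],[-52,0,-60,0],[-52,0,-60,0]]]'
python3 - <<'E'
from h import *
snap("wrist","w12a")
im,d,p=snap("wrist","w12"); totool([505.4,132.7,400],180)
v,u=np.mgrid[0:384,0:512]; W=world(p,u,v,d); z=W[...,2]
k=(z>174)&(z<187)&(u>190)&(u<325)&(v<210); w=W[k]; print(k.sum(),circ(w),w.min(0),w.max(0))
A=np.c_[w[:,:2]-w[:,:2].mean(0),np.ones(len(w))]
g=abs(w[:,2]-np.median(w[:,2]))<3
print("plane",np.linalg.lstsq(A[g],w[g,2],rcond=None)[0],"lip z",np.median(z[(z>161)&(z<170)&(u>190)&(u<325)&(v<210)]))
crop(im,150,360,60,260,3,"c12")
E
```

```text
clock: 8.93
position: [494.7, -41.9, 400.2]
ee_rot: [0.708, -0.706, -0.002, -0.001]
contact_force: [0.7, -0.5, -0.4]
gripper_width: 78.2
clk 9.03 P [494.7 -42.7 400.1] yaw_y -179.9 shift [-175.3  -11.1    0.8] spin 0.12017919832578627 F [ 0.8 -0.5  0.6] w 78.0
2471 (array([496.8, -93.6]), np.float64(28.9)) [ 465.12145674 -124.53409476  174.03007436] [528.28583452 -61.92067212 182.60711812]
plane [3.03996942e-04 3.98661153e-05 1.80187630e+02] lip z 164.79678298811274
```

View pics/c12.png

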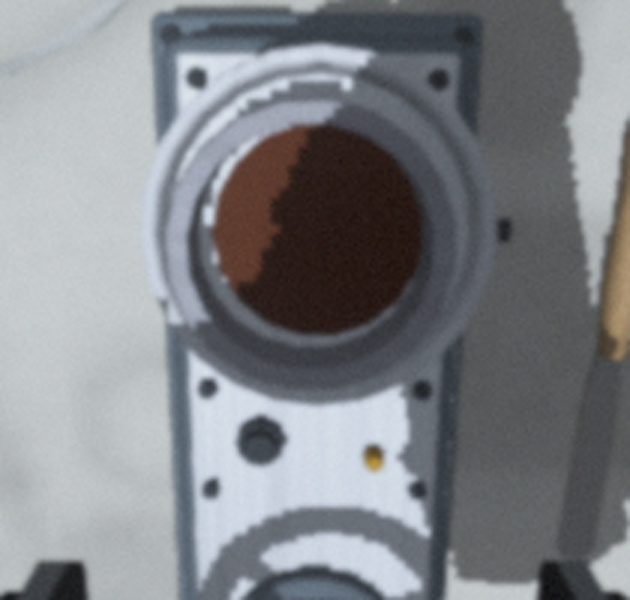

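```bash
python3 -m jog '[[[-58,-4,0,0],[-116,-8,0,0],[-160,-11,0,0],[-175,-11,12,0],[-175,-11,12,0]]]' 60
python3 - <<'E'
from h import *
snap("wrist","w13a")
im,d,p=snap("wrist","w13"); totool([505.4,132.7,320],180)
v,u=np.mgrid[0:384,0:512]; W=world(p,u,v,d); z=W[...,2]
s,P,R=st(); C=(W-P)@R
k=(z>180)&(z<192)&(abs(C[...,1])<22)&(abs(C[...,0])<25);w=W[k]; print(k.sum(),w.min(0).round(1),w.max(0).round(1),w.mean(0))
crop(im,100,400,120,384,2.4,"c13")
E
```

```text
clock: 9.65
position: [505.1, 132.2, 387.0]
ee_rot: [0.708, -0.706, -0.003, 0.001]
contact_force: [0.0, -0.3, -0.2]
gripper_width: 59.9
clk 9.75 P [505.3 131.3 388.3] yaw_y -179.9 shift [-1.2 -0.2 68.3] spin 0.0564596840338254 F [-0.4  0.2 -0.4] w 60.1
569 [496.6 123.4 180.1] [514.7 139.9 188.9] [505.39790453 130.45800041 185.35409653]
```

View pics/c13.png

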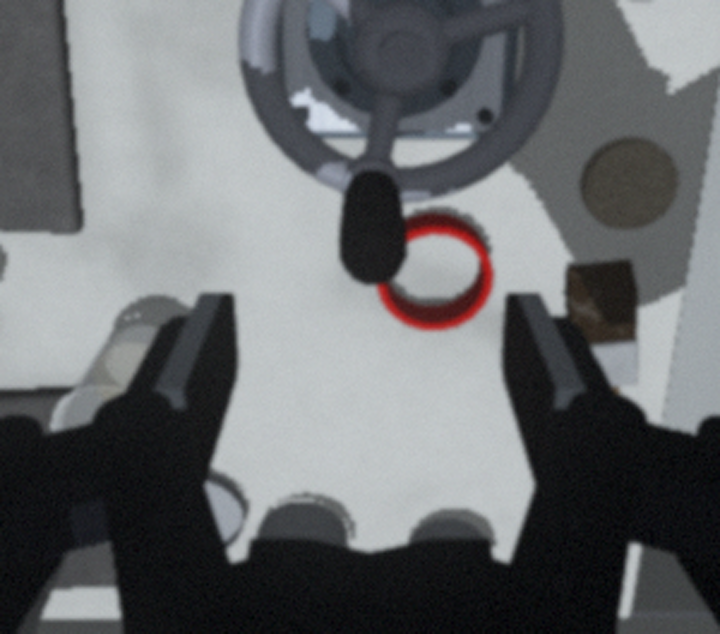

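```bash
python3 -m jog '[[[-1,0,25,0],[-1,0,50,0],[-1,0,67,0],[-1,0,68,0],[-1,0,68,0]]]' 50
python3 -m jog '[[[0,0,0,0],[0,0,0,0],[0,0,0,0],[0,0,0,0],[0,0,0,0]]]' 10
python3 - <<'E'
from h import *
totool([505.4,132.7,320],180)
im,d,p=snap("wrist","w14")
crop(im,100,400,120,384,2.4,"c14")
snap("top","t14")
E
```

```text
clock: 10.38
position: [505.6, 131.8, 321.2]
ee_rot: [0.707, -0.707, -0.002, -0.001]
contact_force: [-0.1, 0.5, 0.6]
gripper_width: 49.9
clock: 11.0
position: [505.8, 131.8, 322.2]
ee_rot: [0.707, -0.707, -0.001, -0.002]
contact_force: [-1.4, -1.3, 6.2]
gripper_width: 18.2
clk 11.0 P [505.8 131.8 322.2] yaw_y -180.0 shift [-0.9  0.4  2.2] spin 0.03678246975766797 F [-1.4 -1.3  6.2] w 18.2
```

View pics/c14.png

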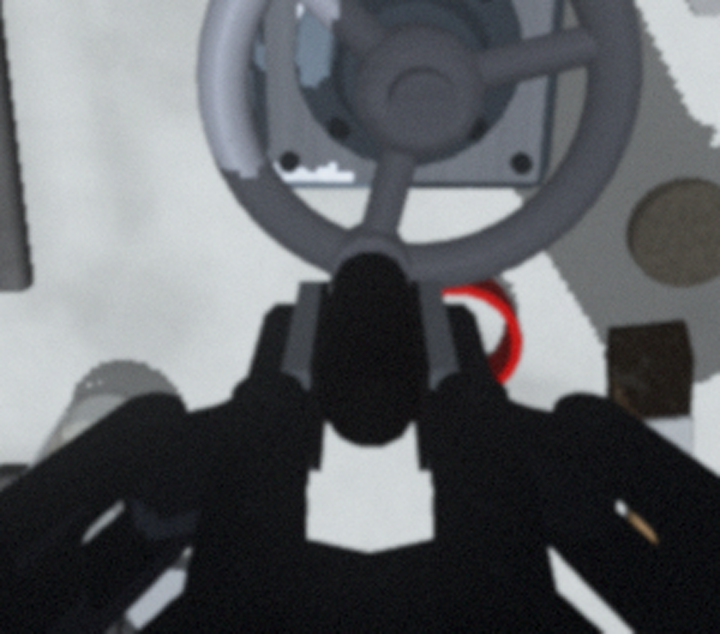

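```bash
cat >> h.py <<'E'
AX=np.array([495.8,85.7])
def wind(steps,r=48.,z=321.):
    s,P,R=st(); v=P[:2]-AX; a=np.degrees(np.arctan2(v[1],v[0])); F=np.array(s["contact_force"])
    t=np.array([np.sin(np.radians(a)),-np.cos(np.radians(a))])  # clockwise tangent
    print("clk",round(s["clock"],2),"P",P.round(1),"bearing",a.round(1),"r",np.hypot(*v).round(1),"Ftan(resist<0)",(F[:2]@t).round(1),"Frad",(F[:2]@v/np.hypot(*v)).round(1),"Fz",F[2].round(1),"w",round(s["gripper_width"],1))
    rows=[]
    for k in np.cumsum(steps):
        b=np.radians(a-k); T=np.r_[AX+r*np.array([np.cos(b),np.sin(b)]),z]; rows.append((R.T@(T-P)).round(0).astype(int).tolist()+[0])
    print("at",[int(a-k) for k in np.cumsum(steps)]); print(str([rows]).replace(" ",""))
E
python3 -c "
from h import *
wind([6,8,8,8,8])
im,d,p=load('t14'); crop(im,150,400,130,260,3,'c14t')
print(proj(p,[494.8,-94.5,160]))"
```

```text
clk 11.1 P [505.8 131.8 322.2] bearing 77.8 r 47.2 Ftan(resist<0) -0.7 Frad -1.6 Fz 4.9 w 17.9
at [71, 63, 55, 47, 39]
[[[1,-5,1,0],[3,-11,1,0],[6,-17,1,0],[11,-22,1,0],[15,-27,1,0]]]
[311.35300707 195.83097228]
```

View pics/c14t.png

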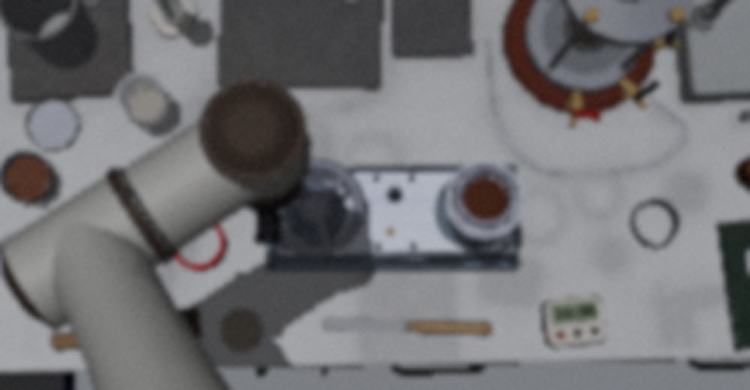

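```bash
cat >> h.py <<'E'
def clayz(name,new=True):
    im,d,p=snap("top",name) if new else load(name)
    v,u=np.mgrid[180:212,295:328]; W=world(p,u,v,d[180:212,295:328]); r=np.hypot(W[...,0]-494.8,W[...,1]+94.5)
    k=(r<20)&(abs(W[...,2]-170)<25); z=W[...,2][k]; k2=(r<33)&(r>27)&(W[...,2]>172)
    print("clay z",np.median(z).round(2),z.mean().round(2),"+-",(z.std()/len(z)**.5).round(2),len(z),"ringtop",np.median(W[...,2][k2]).round(1) if k2.sum() else None)
E
python3 -c "
from h import *
clayz('t14',False); clayz('t15')"
python3 -m jog '[[[1,-5,0,0],[3,-11,0,0],[6,-17,0,0],[11,-22,0,0],[15,-27,0,0]]]'
python3 -c "
from h import *
wind([12,12,12,12,12])"
```

```text
clay z 159.89 160.09 +- 0.22 121 ringtop 178.4
clay z 159.52 159.43 +- 0.22 121 ringtop 179.2
clock: 11.78
position: [532.3, 115.8, 322.2]
ee_rot: [0.707, -0.707, -0.002, 0.001]
contact_force: [-6.8, -4.7, 8.1]
gripper_width: 17.9
clk 11.78 P [532.3 115.8 322.2] bearing 39.4 r 47.3 Ftan(resist<0) -0.7 Frad -8.2 Fz 8.1 w 17.9
at [27, 15, 3, -8, -20]
[[[8,-6,1,0],[17,-10,1,0],[27,-11,1,0],[37,-11,1,0],[47,-8,1,0]]]
```

```bash
python3 -m jog '[[[8,-5,0,0],[17,-9,0,0],[27,-11,0,0],[37,-10,0,0],[46,-7,0,0]]]'
python3 -c "
from h import *
wind([10,10,10,10,10],r=47.3,z=322)
clayz('t16')"
```

```text
clock: 12.4
position: [539.8, 69.7, 322.2]
ee_rot: [0.707, -0.707, -0.002, -0.0]
contact_force: [-1.3, 0.8, 4.2]
gripper_width: 17.9
clk 12.4 P [539.8  69.7 322.2] bearing -20.0 r 46.8 Ftan(resist<0) -0.3 Frad -1.5 Fz 4.2 w 17.9
at [-29, -39, -49, -59, -69]
[[[8,3,0,0],[14,8,0,0],[20,14,0,0],[25,20,0,0],[28,28,0,0]]]
clay z 159.59 159.58 +- 0.24 123 ringtop 178.9
```

```bash
python3 -m jog '[[[7,3,0,0],[14,8,0,0],[20,14,0,0],[25,20,0,0],[28,28,0,0]]]'
python3 -c "
from h import *
wind([10,10,10,10,10],r=47.3,z=322)
clayz('t17')"
```

```text
clock: 13.08
position: [511.3, 40.6, 322.3]
ee_rot: [-0.707, 0.707, 0.001, 0.0]
contact_force: [-0.1, 1.6, 1.5]
gripper_width: 18.4
clk 13.07 P [511.3  40.6 322.3] bearing -71.1 r 47.7 Ftan(resist<0) -0.4 Frad -1.6 Fz 1.5 w 18.4
at [-81, -91, -101, -111, -121]
[[[2,8,0,0],[2,16,0,0],[1,25,0,0],[-1,32,0,0],[-5,40,0,0]]]
clay z 159.82 159.7 +- 0.24 120 ringtop 178.9
```

```bash
python3 -m jog '[[[1,5,0,0],[2,10,0,0],[2,15,0,0],[2,20,0,0],[2,24,0,0]]]'
python3 -c "
from h import *
wind([6,6,6,6,6],r=47.3,z=322)
clayz('t18')"
```

```text
clock: 13.75
position: [486.0, 38.3, 322.3]
ee_rot: [-0.707, 0.707, 0.001, -0.0]
contact_force: [1.1, 0.9, 1.3]
gripper_width: 17.9
clk 13.75 P [486.   38.3 322.3] bearing -101.7 r 48.4 Ftan(resist<0) -0.9 Frad -1.1 Fz 1.3 w 17.9
at [-107, -113, -119, -125, -131]
[[[-2,5,0,0],[-4,9,0,0],[-6,14,0,0],[-9,18,0,0],[-12,22,0,0]]]
clay z 159.94 159.8 +- 0.23 121 ringtop 178.7
```

```bash
python3 -m jog '[[[-1,4,0,0],[-3,8,0,0],[-5,12,0,0],[-7,16,0,0],[-9,20,0,0]]]'
python3 -c "
from h import *
wind([10,10,10,10,10],r=47.8,z=322)
clayz('t19')"
```

```text
clock: 14.42
position: [465.9, 47.0, 322.3]
ee_rot: [-0.707, 0.707, 0.001, -0.0]
contact_force: [4.5, -5.7, -1.2]
gripper_width: 18.2
clk 14.43 P [465.9  47.  322.3] bearing -127.7 r 48.9 Ftan(resist<0) -7.1 Frad 1.7 Fz -1.2 w 18.2
at [-137, -147, -157, -167, -177]
[[[-7,5,0,0],[-13,10,0,0],[-21,14,0,0],[-29,17,0,0],[-37,18,0,0]]]
clay z 159.95 159.96 +- 0.22 121 ringtop 179.6
```

```bash
python3 -c "
from h import *
wind([20]*5,r=48,z=322)"
```

```text
clk 14.47 P [465.5  47.2 322.3] bearing -128.2 r 49.0 Ftan(resist<0) -5.3 Frad 1.1 Fz -0.4 w 18.1
at [-148, -168, -188, -208, -228]
[[[-13,10,0,0],[-29,17,0,0],[-45,17,0,0],[-61,12,0,0],[-74,2,0,0]]]
```

```bash
python3 -m jog '[[[-13,10,0,0],[-29,17,0,0],[-45,17,0,0],[-61,12,0,0],[-74,2,0,0]]]'
python3 -c "
from h import *
wind([20]*5,r=48,z=322)
clayz('t20')"
```

```text
clock: 15.1
position: [461.6, 120.5, 322.2]
ee_rot: [-0.707, 0.707, 0.002, -0.004]
contact_force: [-3.6, -7.4, 5.7]
gripper_width: 18.1
clk 15.1 P [461.6 120.5 322.2] bearing 134.5 r 48.8 Ftan(resist<0) -7.7 Frad -2.8 Fz 5.7 w 18.1
at [114, 94, 74, 54, 34]
[[[-9,-14,0,0],[-13,-30,0,0],[-11,-47,0,0],[-4,-62,0,0],[8,-74,0,0]]]
clay z 162.91 163.0 +- 0.21 122 ringtop 179.7
```

```bash
python3 -m jog '[[[-9,-14,0,0],[-13,-30,0,0],[-11,-47,0,0],[-4,-62,0,0],[8,-74,0,0]]]'
python3 -c "
from h import *
wind([20]*5,r=48,z=322)
clayz('t21')"
```

```text
clock: 15.78
position: [535.5, 113.9, 322.1]
ee_rot: [0.707, -0.707, -0.004, 0.005]
contact_force: [-13.3, 0.9, 13.5]
gripper_width: 18.3
clk 15.78 P [535.5 113.9 322.1] bearing 35.3 r 48.7 Ftan(resist<0) -8.5 Frad -10.3 Fz 13.5 w 18.3
at [15, -4, -24, -44, -64]
[[[15,-7,0,0],[32,-8,0,0],[48,-4,0,0],[62,6,0,0],[72,19,0,0]]]
clay z 165.78 165.94 +- 0.22 120 ringtop 178.8
```

```bash
python3 -m jog '[[[15,-6,-1,0],[32,-7,-1,0],[47,-3,-1,0],[61,7,-1,0],[71,19,-1,0]]]'
python3 -c "
from h import *
wind([20]*5,r=48,z=322)
clayz('t22')"
```

```text
clock: 16.45
position: [518.3, 43.2, 322.4]
ee_rot: [-0.707, 0.708, 0.003, -0.001]
contact_force: [3.2, 11.0, -6.1]
gripper_width: 18.3
clk 16.45 P [518.3  43.2 322.4] bearing -62.1 r 48.1 Ftan(resist<0) -8.0 Frad -8.2 Fz -6.1 w 18.3
at [-82, -102, -122, -142, -162]
[[[5,16,0,0],[4,33,1,0],[-2,48,1,0],[-13,60,1,0],[-28,68,1,0]]]
clay z 168.35 168.53 +- 0.2 122 ringtop 178.8
```

```bash
python3 -m jog '[[[5,16,0,0],[3,33,0,0],[-2,48,0,0],[-13,60,0,0],[-28,68,0,0]]]'
python3 -c "
from h import *
wind([20]*5,r=48,z=322)
clayz('t23')"
```

```text
clock: 17.12
position: [449.1, 70.6, 322.5]
ee_rot: [-0.706, 0.708, 0.003, -0.001]
contact_force: [10.4, -5.0, -11.6]
gripper_width: 18.2
clk 17.12 P [449.1  70.6 322.5] bearing -162.1 r 49.1 Ftan(resist<0) -7.9 Frad -8.3 Fz -11.6 w 18.2
at [-182, -202, -222, -242, -262]
[[[-17,1,1,0],[-33,-2,1,0],[-47,-11,1,0],[-58,-24,0,0],[-63,-40,0,0]]]
clay z 170.89 170.86 +- 0.21 126 ringtop 179.2
```

```bash
python3 -m jog '[[[-17,1,1,0],[-33,-2,1,0],[-47,-11,1,0],[-58,-24,1,0],[-63,-40,1,0]]]'
python3 -c "
from h import *
wind([20]*5,r=48,z=322)
clayz('t24')"
```

```text
clock: 17.8
position: [487.8, 133.7, 322.1]
ee_rot: [-0.707, 0.707, 0.003, -0.004]
contact_force: [-6.2, -10.6, 11.2]
gripper_width: 18.1
clk 17.8 P [487.8 133.7 322.1] bearing 99.5 r 48.7 Ftan(resist<0) -7.8 Frad -9.4 Fz 11.2 w 18.1
at [79, 59, 39, 19, 0]
[[[1,-17,0,0],[7,-32,0,0],[17,-45,0,0],[32,-53,0,0],[48,-56,0,0]]]
clay z 173.87 173.71 +- 0.23 126 ringtop 179.6
```

```bash
python3 -m jog '[[[1,-17,0,0],[7,-31,0,0],[17,-44,0,0],[32,-52,0,0],[48,-55,0,0]]]'
python3 -c "
from h import *
wind([20,20,20,20,20],r=48,z=322)
clayz('t25')"
```

```text
clock: 18.48
position: [543.9, 87.2, 322.2]
ee_rot: [-0.707, 0.707, 0.004, -0.003]
contact_force: [-8.7, 7.2, 8.4]
gripper_width: 18.2
clk 18.48 P [543.9  87.2 322.2] bearing 1.7 r 48.2 Ftan(resist<0) -7.4 Frad -8.5 Fz 8.4 w 18.2
at [-18, -38, -58, -78, -98]
[[[17,3,0,0],[31,10,0,0],[42,23,0,0],[48,38,1,0],[49,55,1,0]]]
clay z 176.34 176.48 +- 0.22 125 ringtop 178.8
```

```bash
python3 -m jog '[[[17,3,0,0],[31,10,0,0],[41,23,0,0],[47,38,0,0],[48,55,0,0]]]'
python3 -c "
from h import *
wind([3,3,3,3,0],r=48,z=322)
clayz('t26');clayz('t27')"
```

```text
clock: 19.15
position: [490.1, 37.8, 322.4]
ee_rot: [-0.707, 0.708, 0.002, -0.001]
contact_force: [7.2, 2.1, -6.6]
gripper_width: 17.7
clk 19.15 P [490.1  37.8 322.4] bearing -96.8 r 48.2 Ftan(resist<0) -6.9 Frad -3.0 Fz -6.6 w 17.7
at [-99, -102, -105, -108, -108]
[[[-1,2,0,0],[-1,5,0,0],[-2,7,0,0],[-2,10,0,0],[-2,10,0,0]]]
clay z 179.39 179.36 +- 0.18 127 ringtop 179.5
clay z 179.5 179.52 +- 0.19 128 ringtop 179.8
```

```bash
python3 -m jog '[[[-1,3,0,0],[-1,6,0,0],[-2,9,0,0],[-2,10,0,0],[-2,10,0,0]]]'
python3 -c "
from h import *
wind([0]*5,r=48,z=322)
clayz('t28')"
```

```text
clock: 19.88
position: [479.7, 40.2, 322.4]
ee_rot: [-0.707, 0.708, 0.003, -0.002]
contact_force: [5.4, -2.2, -5.7]
gripper_width: 18.2
clk 19.88 P [479.7  40.2 322.4] bearing -109.5 r 48.3 Ftan(resist<0) -5.8 Frad 0.3 Fz -5.7 w 18.2
at [-109, -109, -109, -109, -109]
[[[0,0,0,0],[0,0,0,0],[0,0,0,0],[0,0,0,0],[0,0,0,0]]]
clay z 179.54 179.57 +- 0.2 125 ringtop 179.1
```

```bash
python3 -m jog '[[[0,0,0,0],[0,0,0,0],[0,0,0,0],[0,0,0,0],[0,0,0,0]]]' 46
python3 -m jog '[[[0,0,-15,0],[0,0,-45,0],[0,0,-80,0],[0,0,-85,0],[0,0,-85,0]]]'
python3 -c "
from h import *
clayz('t29'); totool([494.7,-42,400],180)"
```

```text
clock: 20.55
position: [479.6, 40.2, 322.5]
ee_rot: [-0.707, 0.707, 0.003, -0.002]
contact_force: [0.1, -0.3, -0.2]
gripper_width: 45.9
clock: 21.18
position: [479.8, 40.1, 407.3]
ee_rot: [-0.707, 0.708, 0.003, -0.002]
contact_force: [0.3, -0.3, -1.1]
gripper_width: 45.9
clay z 179.86 179.8 +- 0.23 126 ringtop 179.0
clk 21.23 P [479.7  40.  406.6] yaw_y 179.9 shift [ 82.  -15.1   6.4] spin -0.0804355540272752 F [-0.8 -0.2 -0.5] w 45.9
```

Same wrist viewpoint as before, to check ring and clay together.

```bash
python3 -m jog '[[[40,-8,0,0],[82,-15,6,0],[82,-15,6,0],[82,-15,6,0],[82,-15,6,0]]]'
python3 - <<'E'
from h import *
im,d,p=snap("wrist","w30"); totool([494.7,-42,400],180)
v,u=np.mgrid[0:384,0:512]; 
for n in ("w12","w30"):
    im,d,p=load(n); W=world(p,u,v,d); z=W[...,2]
    r=np.hypot(W[...,0]-494.8,W[...,1]+94.5); 
    print(n,"clay",np.median(z[(r<20)&(z>140)]).round(2),"ring",np.median(z[(r>28.5)&(r<30.5)&(z>172)]).round(2),"lip",np.median(z[(r>38.5)&(r<41)&(z>158)&(z<172)]).round(2))
w=W[(z>174)&(z<187)&(r>22)&(r<40)]; print("ring extents",w.min(0).round(1),w.max(0).round(1))
A=np.c_[w[:,:2]-w[:,:2].mean(0),np.ones(len(w))]; g=abs(w[:,2]-180)<3; print("plane",np.linalg.lstsq(A[g],w[g,2],rcond=None)[0])
crop(im,150,360,60,260,3,"c30")
E
```

```text
clock: 21.85
position: [494.5, -41.3, 400.1]
ee_rot: [-0.707, 0.707, 0.003, -0.003]
contact_force: [-1.3, -0.3, -0.1]
gripper_width: 45.5
clk 21.9 P [494.5 -41.3 400.3] yaw_y 180.0 shift [ 0.7 -0.2  0.3] spin -0.008197166298174352 F [ 0.1 -0.7  0.4] w 46.2
w12 clay 160.76 ring 180.18 lip 166.24
w30 clay 180.52 ring 180.14 lip 166.3
ring extents [ 465.3 -124.8  174. ] [528.2 -61.8 182.5]
plane [-1.53086103e-03 -1.31283496e-03  1.80265502e+02]
```

View pics/c30.png

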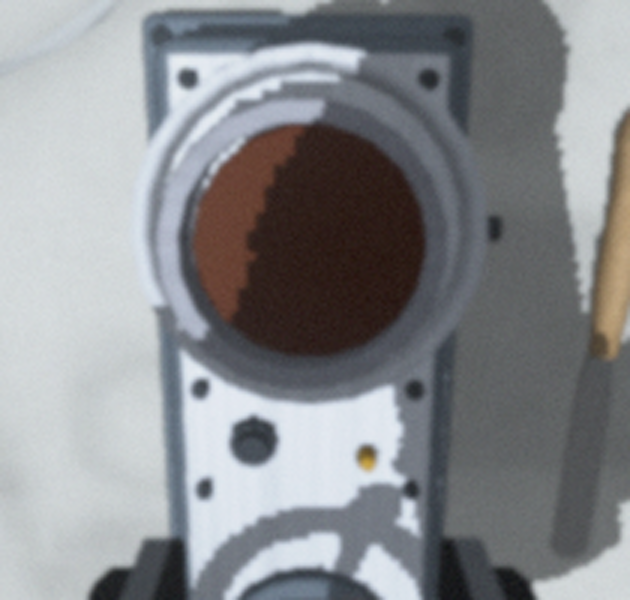

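```bash
python3 -c "
from bench import arm
print(arm.job_done())"
```

```text
the job is handed in; nothing more can be done
None
```

I set the wide ring (the left of the two grey ones) in the seat and let go of it. Then I wound the wheel clockwise through about 190° of slack and two loaded turns, released the handle and lifted clear. The job was handed in at about 22 s; the interface gave no verdict.

**Core height:** The three estimates of how far the core rose agree to about 0.3 mm:

| Source | Core rise |
|---|---|
| Wrist camera depth | 19.8 mm |
| Top camera depth | about 19.9 mm |
| Handle angle | about 20.0 mm |

The handle figure depends on where the slack ended, which I know only to within about ±9° (0.25 mm).

**Ring:** Its top reads 180.1 mm and it lies level, with a slope of about 0.002. Its measured centre is about 2.3 mm from the mouth centre. That is inside the 4 mm limit, but the ring is not perfectly centred.

**Disagreement:** The gripper read about 60 mm while holding the 64 mm ring. I put this down to give in the fingers, because the pictures showed the ring held level.

**Not checked at the end:** I did not measure the other ring, the tin or the clay cylinder again. The arm only passed well above the ring's side of the bench.

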